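Put the display book away in its slotted rack and close the catch

TASK

Put the green book away: first lift the potted cactus off it and set it down gently, upright and fully on the cork coaster, then slide the brass catch of the wooden rack fully aside. Next push the book, keeping it flat on the table, into the rack's slot until it is fully home against the back with its spine facing out, and finally slide the catch all the way back in front of the spine. Leave the mug, the bell and the tin where they stand.

Things in the scene. Friction and masses are not known exactly. Their poses are not given: they have to be found in the camera images.
- case: Fixed light-wood rack with one low horizontal slot. Origin: middle of the slot's mouth at table level; +x runs level into the slot, +z up, +y to the robot's side. Slot 122 mm wide (y -61 to +61; +y wall slants outward by 6 mm over the first 18 mm), 28 mm high (table is its floor), 140 mm deep (x 0 to 140). Roof 8 mm thick, x 0 to 152, y -61 to +105, top at z = 36.
- catch (a joint): Brass catch sliding along the rack's +y on its roof, m: 0 = closed stop (tongue before the middle of the mouth), 0.085 = open stop (tongue clear of the mouth). Starts at 0 to 0.03. Tongue 16 mm wide (y, centred at the joint value), at x -22 to -16, z 12 to 42: closed, it blocks the slot; it can close only when the book is home. Stays where left; about 1.5 N moves it.
- catch_knob (a point): Centre of the top of the catch's black knob: upright cylinder 18 mm in diameter, 22 mm tall, top 64 mm above the table, on a brass strip (5 mm thick, 16 mm wide, from 37 mm before the knob's axis to 19 mm behind it) on the roof. In the rack's frame at x = 15 mm, y = joint value. Push or pinch it from above.
- book: Green hardback with a yellow panel on its cover, flat on the table beside the fence, off it to +y and turned up to 0.3 rad: 150 (x) by 114 (y) by 22 mm, about 0.35 kg. Origin: centre of its underside. The +x end goes in first, the spine is the -x end. Home, touching the back wall, its origin is at x = 65 mm in the rack's frame and the spine stands 10 mm out of the mouth.
- pot: Round terracotta pot with a small round cactus, standing on the book: straight wall 48 mm in diameter, 48 mm tall (rim band 50 mm), cactus ball 32 mm in diameter rising to 68 mm; about 0.16 kg. Origin: centre of its underside.
- coaster: Fixed round cork coaster on the table, 100 mm in diameter, 4 mm thick. Origin: centre of its underside.
- mug: Bystander: blue ceramic mug, 72 mm in diameter, 75 mm tall, handle on its +y side. Origin: centre of its underside.
- bell: Bystander: brass counter bell on a black foot, 72 mm in diameter, 53 mm tall. Origin: centre of its underside.
- tin: Bystander: square red tin with a metal lid, 72 mm by 72 mm, 59 mm tall. Origin: centre of its underside.
- fence_end (a point): Foremost end of the rack's fence, on its inner face at table level: x = -248, y = -61 mm in the rack's frame. The fence is the slot's -y wall running straight on out of the mouth from here to the slot, 36 mm high, 12 mm thick (y -73 to -61); a book laid against it slides straight in.
- book_spine (a point): Middle of the book's spine: 75 mm along the book's -x from its origin, 11 mm above its underside.
Mind the look-alikes: they are no part of the job. There is more than one size of the book; the job needs the middle-sized.

How it is judged:
On the way, in this order (a step that is already met when the one before it is completed fails the run):
1. the pot stands upright and released on the coaster, all of its foot on the cork (horizontal distance between pot and coaster below 0.028 m and z of pot in the frame of coaster below 0.008 m and angle between pot's own z axis and vertical below 0.1 rad and contact force between the fingers and pot below 0.1 N), for 0.2 s.
2. the catch is slid aside (to 75 mm or more) (value of joint catch above 0.075 m), for 0.1 s.
3. the book is home in the slot, within 6 mm of the back wall, spine out (x of book in the frame of case between 0.059 and 0.07 m and horizontal distance between book and case below 0.08 m and angle between the x axis of book and the x axis of case, either way round below 0.1 rad and x of book_spine in the frame of case below 0 m), for 0.1 s.
At the end, for the whole second after the job is handed in: The pot stands upright and at rest on the coaster (centres within 28 mm), the book lies flat and at rest in the slot, home within 6 mm of the back wall with its spine out, and the catch is within 12 mm of its closed stop before the spine (all of step 3 and horizontal distance between pot and coaster below 0.028 m and z of pot in the frame of coaster below 0.008 m and angle between pot's own z axis and vertical below 0.1 rad and linear speed of each of pot, book below 0.02 m/s and height (world z) of book below 0.006 m and value of joint catch below 0.012 m); the robot touches nothing.
It fails at once if the pot is tipped over (more than 0.5 rad) (angle between pot's own z axis and vertical above 0.5 rad).
It fails at once if the pot is dropped or slammed onto the coaster (reaching its last 2 cm of height faster than 0.45 m/s) (z of pot in the frame of coaster below 0.025 m and horizontal distance between pot and coaster below 0.06 m and linear speed of pot above 0.45 m/s).
It fails at once if the book is lifted off the table (25 mm) or tipped (0.25 rad) (height (world z) of book above 0.025 m or angle between book's own z axis and vertical above 0.25 rad).
It fails at once if the mug, the bell or the tin is shifted by more than 30 mm or tipped (distance of any of mug, bell, tin from where it was at the start of the episode above 0.03 m or angle between any of mug, bell, tin's own z axis and vertical above 0.3 rad).
It also fails if it takes over 69 s, if anything falls off the work surface, if the arm or the gripper's body presses on something with over 40 N, if the wrist force passes 120 N, or if a joint passes its speed limit or range.

ROBOT

A 6-joint arm with a two-finger parallel gripper is mounted at the origin on the work surface. World frame = base frame: x ahead of the robot, y to its left, z up, the work surface at z = 0. Lengths are in m, angles in rad, forces in N, time in s.
With the tool pointing down it reaches from about 0.35 to 0.85 m from the base axis. Payload 8.1 kg.
Tool frame: the origin (TCP) lies on the centre line of the jaws, within the pads' length; the fingertips stand 22 mm ahead of it and the grasp point (between the pads) lies 3 mm ahead of it; z points along the fingers, y is the line along which they close (so a half turn about z gives the same grasp; the last joint's range is limited). The gripper opens to 85 mm and grips with 20 to 120 N. Pads are 22 mm wide; open, the fingers measure 114 mm over their backs; the gripper's body (76 mm by 85 mm) begins 54 mm behind the grasp point. The pads swing forward as they close: fully open they stand 13 mm farther back than shut.
Start: joints at [1.158, 0.13, 1.488, -0, 1.523, -0.085], TCP at [0.193, 0.568, 0.253] pointing down, gripper open.
Joint ranges: [-2.96, 2.96], [-0.89, 2.26], [0.02, 2.5], [-1.34, 4.48], [0, 2.73], [-2.66, 2.66]. Speed limits (rad/s): [2.39, 2.39, 2.79, 3.14, 3.14, 3.14].

INTERFACE

Orientations are given as a 3x3 rotation matrix whose columns are the frame's x, y, z axes.
In Python, from plant import monitor, eyes, r gives the robot as it stands.
- The arm moves only by the tool step_arm, never from a script. Its argument "motion" is a list of rows, each an object of numbers: "claw": the finger opening in mm, from 0 to 85.4; "tx", "ty", "tz": the shift along the tool's x, y, z in mm; "turn": the turn about the tool's z in degrees. In form: [{"claw": .., "tx": .., "ty": .., "tz": .., "turn": ..}, ...]. A call has exactly 5 rows; each row shifts and turns the commanded pose from where the row before left it, along the tool's axes as they then stand; what a row does not reach is not made up. A row lasts 1/8 s, in which the tool goes at most 62.5 mm and 10.7 degrees, less where a joint would pass 70% of its speed; a pose out of reach is approached as far as the arm can. A call is refused whole if a number of a shift passes 62.5 or a number of a turn 10.7, either way. A call with a gripper value outside its range is refused whole. The fingers move at their own pace and stop on an object; "grip_force" is the grip in N (left out, the last holds). Time passes only in rows, so rows that do not move let the fingers close, or fill a call up. It gives the time, the measured TCP pose, the force, the opening and the grip force at its end, in the units of the state.
- monitor.get_state(): the state, without advancing time (a new reading comes with each control period).
- eyes.read_camera(name): name is "scene" or "top"; returns a dict with "frame" (384x512x3 uint8, blue, green, red), "mtx" (3x3 intrinsics, pixels), "k1" (the pictures are not rectified: a ray, as slopes to the right and down, at radius r is drawn at 1 + k1 r^2 times it, then the intrinsics apply), "R" (3x3) and "t" (3): a world point X has camera coordinates R X + t. Camera axes: x right, y down, z forward; pixel columns grow to the right and rows downward; lengths in m; the calibration is good to about 2 mm. A picture is of the moment at which its call begins. There is no depth.
- r.close_job(): hands the job in; it is judged then, once.
Trained networks look in a picture, given as the dict that the camera call returned (one of the last four; its "shot" number tells which), for a name from the list of things; names that differ only in an ending like _2 or _b are one class to them, and where a whole thing is asked for, a point or a joint stands for the part that bears it (a point fixed in the world has none). Each returns a list of dicts, best first, with "score" (0 to 1); they miss things now and then, are a little off and sometimes report something else, mostly with a low value. They report only what shows in the picture. A call takes as long as a camera call. They do not tell look-alikes from the thing itself.
- eyes.spot_in(label, picture): "at" ([x, y, z] in m, in world coordinates, good to about 4 mm: the middle of the surface that is visible of it).
- eyes.outline_of(label, picture): "mask" (384x512 bool, what is visible of it).
The state is a dict: "time": time; "joint_positions": joint angles; "joint_vel": joint speeds; "effort": joint torques, N m; "tool_pos": TCP position; "tcp_rot": TCP orientation; "contact_force": force on the tool from outside, world axes, zero at the start; "ft_torque": the same for the moment, N m; "width": opening from 0.0 (shut) to 1.0 (fully open); "gripper_force": force on a finger pad.
Only numpy, scipy, OpenCV 4.12 (cv2) and the standard library are available. Lean on these libraries where they do the work, as an engineer would, in place of code of your own. Each camera call takes 0.05 s, during which the arm holds its last target. There are 200 camera calls.

## Working session

There is one attempt and no reset: what is moved stays moved. The work goes in short steps, Python scripts to look and compute and a tool call to move; the robot and the scene stay as the last step left them, time stands still between calls to the robot, and variables do not carry over. Pictures are saved under pics/ and viewed, at most 10 in all, crops included, and the job is handed in when it is done.

Besides the shell and the picture viewer there is one more tool, called after ">>>" in YAML: its name, and indented under it one key for each argument. step_arm: Moves the arm, as the interface text tells. Its arguments: {"type":"object","properties":{"motion":{"type":"array"},"grip_force":{"type":"number"}},"required":["motion"]}

```bash
mkdir -p pics; ls; cat > h.py <<'E'
import numpy as np, cv2
from plant import monitor, eyes, r
def ray(p,uv):
    K=np.array(p["mtx"]);d=cv2.undistortPoints(np.array([[uv]],float),K,np.array([p["k1"],0,0,0,0.]))[0,0]
    R=np.array(p["R"]);return -R.T@np.array(p["t"]), R.T@np.array([d[0],d[1],1.])
def atz(p,uv,z):
    c,d=ray(p,uv);return c+d*(z-c[2])/d[2]
def px(p,X):
    R=np.array(p["R"]);c=R@np.array(X,float)+np.array(p["t"]);s=c[:2]/c[2];s=s*(1+p["k1"]*(s@s));K=np.array(p["mtx"]);return (K@[s[0],s[1],1])[:2]
E
python3 - <<'E'
from h import *
for n in("top","scene"):
    p=eyes.read_camera(n);cv2.imwrite(f"pics/{n}0.png",p["frame"])
    for l in "case catch catch_knob book pot coaster mug bell tin fence_end book_spine".split():
        for d in eyes.spot_in(l,p)[:4]: print(n,l,np.round(d["at"],3),round(d["score"],2),px(p,d["at"]).round())
s=monitor.get_state();print(s)
E
```

```text
pics
top case [0.635 0.166 0.032] 0.57 [200. 154.]
top catch [0.61  0.107 0.041] 0.61 [219. 163.]
top catch_knob [0.607 0.103 0.043] 0.53 [220. 163.]
top book [ 0.569 -0.063  0.023] 0.9 [277. 178.]
top book [ 0.356 -0.265  0.032] 0.63 [347. 252.]
top book [0.393 0.055 0.014] 0.61 [236. 237.]
top pot [ 0.561 -0.036  0.073] 0.81 [268. 179.]
top coaster [ 0.569 -0.308  0.002] 0.59 [358. 179.]
top mug [0.538 0.429 0.031] 0.78 [108. 186.]
top bell [ 0.738 -0.312  0.029] 0.89 [361. 122.]
top tin [0.374 0.257 0.06 ] 0.79 [164. 244.]
top fence_end [0.639 0.166 0.034] 0.6 [200. 153.]
top book_spine [ 0.565 -0.067  0.022] 0.7 [278. 179.]
top book_spine [0.398 0.054 0.014] 0.69 [237. 236.]
top book_spine [ 0.358 -0.264  0.028] 0.58 [346. 251.]
scene case [0.664 0.161 0.036] 0.71 [303. 229.]
scene catch [0.614 0.109 0.04 ] 0.57 [282. 208.]
scene catch_knob [0.612 0.108 0.043] 0.77 [282. 207.]
scene book [ 0.587 -0.063  0.023] 0.65 [213. 195.]
scene book [ 0.37  -0.257  0.032] 0.64 [159. 124.]
scene book [0.403 0.057 0.015] 0.63 [269. 147.]
scene pot [ 0.57  -0.035  0.07 ] 0.65 [224. 180.]
scene 
[... 574 characters left out ...]
    1.52301513e+00, -8.54348555e-02]), 'joint_vel': array([-0.00023227, -0.0026704 ,  0.00257847, -0.00089768,  0.00047853,
        0.00137994]), 'effort': array([-1.19465127e-03, -5.69337344e+01, -5.00858510e+01, -6.18582435e-04,
        1.43074001e-03,  9.95962694e-06]), 'tool_pos': array([0.19315443, 0.56804748, 0.25328005]), 'tcp_rot': array([[-9.46766057e-01,  3.21922402e-01, -1.70056221e-07],
       [ 3.21922402e-01,  9.46766056e-01, -4.87465032e-05],
       [-1.55315880e-05, -4.62062796e-05, -9.99999999e-01]]), 'contact_force': array([-0.16819813, -0.28392525,  0.80657977]), 'ft_torque': array([ 0.006294  ,  0.01226013, -0.03209012]), 'gripper_force': 0.0, 'width': 1.0014175754441388}
```

```bash
python3 -c "
import cv2,numpy as np
a=cv2.imread('pics/top0.png');b=cv2.imread('pics/scene0.png')
cv2.imwrite('pics/both.png',cv2.resize(a,(800,600),interpolation=2))"
```

```text
(no output)
```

View pics/both.png

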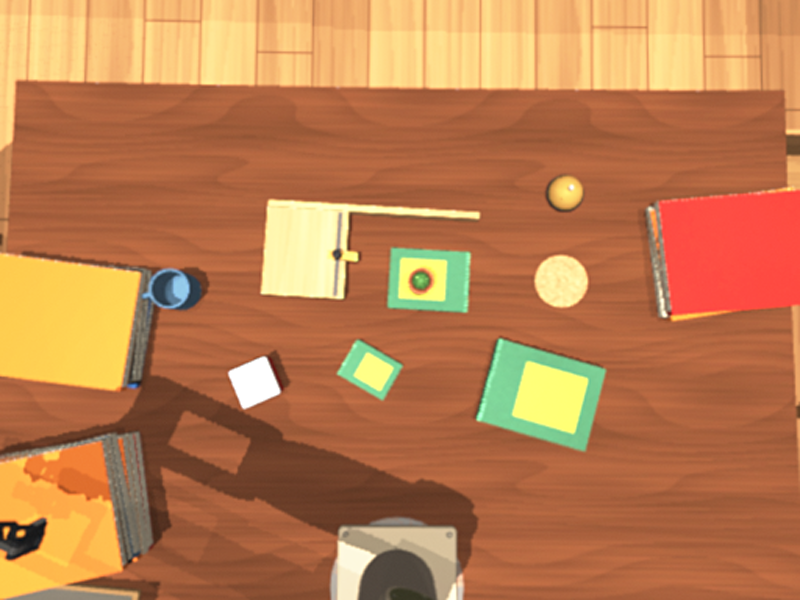

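View pics/scene0.png

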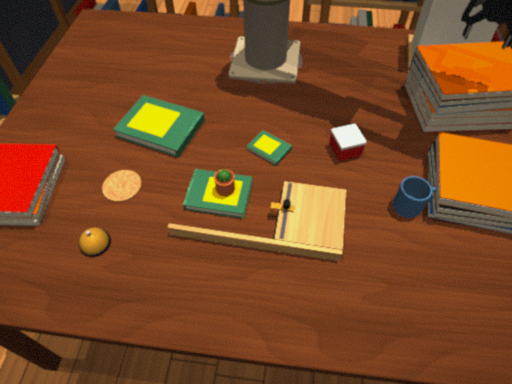

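Candidates for the green book in the top picture: (277,178), (236,237) and (347,252). The first fits: it is the middle-sized one, it bears the pot, and it lies by the fence. I'll confirm with an enlarged crop.

```bash
python3 - <<'E'
from h import *
p=eyes.read_camera("top");f=p["frame"]
c=f[120:210,165:315];cv2.imwrite("pics/crop1.png",cv2.resize(c,None,fx=5.3,fy=5.3,interpolation=cv2.INTER_CUBIC))
for d in eyes.outline_of("book",p)[:3]:
    m=d["mask"].astype(np.uint8);cs=max(cv2.findContours(m,0,2)[0],key=cv2.contourArea).reshape(-1,2)
    w=np.array([atz(p,q,.022)[:2] for q in cs],np.float32);R=cv2.minAreaRect(w);print("book",R,d["score"])
for n in("top","scene"):
    q=p if n=="top" else eyes.read_camera("scene")
    for l,z in(("coaster",.004),("pot",.048+.022)):
        d=eyes.outline_of(l,q)[0];m=d["mask"].astype(np.uint8);cs=max(cv2.findContours(m,0,2)[0],key=cv2.contourArea).reshape(-1,2)
        w=np.array([atz(q,a,z)[:2] for a in cs],np.float32);print(n,l,cv2.minEnclosingCircle(w))
E
```

```text
book ((0.5643150210380554, -0.052745379507541656), (0.11589252948760986, 0.14534150063991547), 0.06468068063259125) 0.93
book ((0.3552834093570709, -0.26441001892089844), (0.21211330592632294, 0.15809303522109985), 74.5150146484375) 0.69
book ((0.3973037898540497, 0.05638803541660309), (0.09976425021886826, 0.07546893507242203), 60.581443786621094) 0.59Traceback (most recent call last):
  File "<stdin>", line 10, in <module>
IndexError: list index out of range
```

View pics/crop1.png

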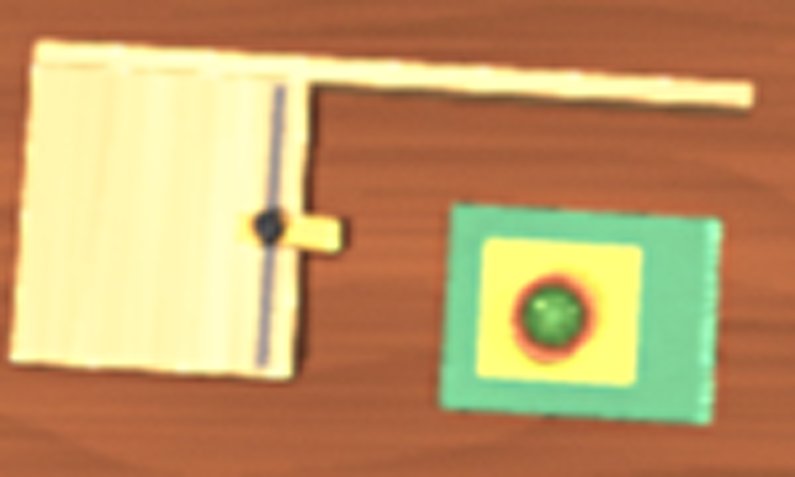

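The crop shows the middle-sized book (about 145x115 mm), with the pot at crop (554,318), the spine at the right end, and the knob at (268,226). The inner top edge of the fence ends at (752,106).

```bash
python3 - <<'E'
from h import *
p=eyes.read_camera("top")
def w(u,v,z): return atz(p,((u+.5)/5.3-.5+165,(v+.5)/5.3-.5+120),z)[:2]
P=dict(fenceOuterFar=(752,83,.036),fenceInnerFar=(752,106,.036),fenceOuterBack=(36,41,.036),innerMouth=(310,83,.036),roofMouth=(294,378,.036),roofBack=(10,362,.036),knob=(268,226,.064),strip0=(342,218,.042),strip1=(340,250,.042),b1=(452,204,.022),b2=(722,218,.022),b3=(710,424,.022),b4=(440,408,.022),pot=(554,318,.07))
W={k:w(*v) for k,v in P.items()}
for k in W: print(k,W[k].round(4))
e=W["fenceOuterBack"]-W["fenceOuterFar"];print("len .400?",np.linalg.norm(e)); ex=e/np.linalg.norm(e);ey=np.array([-ex[1],ex[0]])
print("yaw",np.arctan2(ex[1],ex[0]))
o=(W["fenceOuterFar"]+248*.001*ex+.073*ey);o2=W["roofMouth"]-.105*ey;o3=W["fenceInnerFar"]+.248*ex+.061*ey;print("origin",o,o2,o3)
for k in W: 
  d=W[k]-(o+o2+o3)/3;print(k,(d@ex).round(4),(d@ey).round(4))
l=W["b1"]-W["b2"];print("book yaw",np.arctan2(l[1],l[0]),[np.linalg.norm(W[a]-W[b]).round(3) for a,b in(("b1","b2"),("b2","b3"),("b3","b4"))])
s=eyes.read_camera("scene")
for q in(p,s):
  for l,z in(("coaster",.004),("pot",.07),("catch_knob",.05)):
    for d in eyes.outline_of(l,q)[:1]:
      cs=max(cv2.findContours(d["mask"].astype(np.uint8),0,2)[0],key=cv2.contourArea).reshape(-1,2)
      print(q["shot"],l,cv2.minEnclosingCircle(np.array([atz(q,a,z)[:2] for a in cs],np.float32)))
E
```

```text
fenceOuterFar [ 0.6946 -0.1487]
fenceInnerFar [ 0.6817 -0.1487]
fenceOuterBack [0.7137 0.2493]
innerMouth [0.692  0.0971]
roofMouth [0.5276 0.1034]
roofBack [0.5349 0.2592]
knob [0.6079 0.1166]
strip0 [0.6157 0.078 ]
strip1 [0.598  0.0788]
b1 [0.6271 0.0176]
b2 [ 0.6207 -0.1337]
b3 [ 0.5052 -0.1271]
b4 [0.5126 0.0231]
pot [ 0.559  -0.0379]
len .400? 0.3984474131574525
yaw 1.5228746773115236
origin [0.63355943 0.10256221] [0.63251244 0.09841191] [0.63260663 0.10198175]
fenceOuterFar -0.2464 -0.0736
fenceInnerFar -0.247 -0.0607
fenceOuterBack 0.1521 -0.0736
innerMouth -0.001 -0.0592
roofMouth -0.0026 0.1053
roofBack 0.1533 0.1054
knob 0.0144 0.0257
strip0 -0.0238 0.016
strip1 -0.0238 0.0338
b1 -0.0835 0.0018
b2 -0.235 0.0009
b3 -0.234 0.1166
b4 -0.0835 0.1164
pot -0.1423 0.0671
book yaw 1.5288117171265647 [np.float64(0.151), np.float64(0.116), np.float64(0.15)]
4 coaster ((0.5674305558204651, -0.3090534508228302), 0.05226251482963562)
4 pot ((0.5591859817504883, -0.03492068126797676), 0.02582402527332306)
4 catch_knob ((0.6047354340553284, 0.1095685064792633), 0.030347907915711403)
5 coaster ((0.5699104070663452, -0.3077215552330017), 0.05359012261033058)
5 pot ((0.5779825448989868, -0.031574659049510956), 0.038296595215797424)
5 catch_knob ((0.6192858815193176, 0.10659896582365036), 0.02870013564825058)
```

```bash
python3 - <<'E'
import numpy as np
a=161.2;d=np.array([.559-.193,-.037-.568])*1000;n=13
for i in range(n):
    s=d/n; A=np.radians(a);t=10.6 if i<7 else 0
    if i==6:t=73.9-63.6
    print(i,round(s@[np.cos(A),np.sin(A)],1),round(s@[np.sin(A),-np.cos(A)],1),t);a-=t
E
```

```text
0 -41.6 -35.0 10.6
1 -47.4 -26.7 10.6
2 -51.5 -17.6 10.6
3 -53.8 -7.8 10.6
4 -54.3 2.3 10.6
5 -53.0 12.2 10.6
6 -49.9 21.8 10.300000000000004
7 -45.2 30.3 0
8 -45.2 30.3 0
9 -45.2 30.3 0
10 -45.2 30.3 0
11 -45.2 30.3 0
12 -45.2 30.3 0
```

>>> step_arm:
  motion:
    - {"claw": 85,"tx": -41.6,"ty": -35,"tz": 0,"turn": 10.6}
    - {"claw": 85,"tx": -47.4,"ty": -26.7,"tz": 0,"turn": 10.6}
    - {"claw": 85,"tx": -51.5,"ty": -17.6,"tz": 0,"turn": 10.6}
    - {"claw": 85,"tx": -53.8,"ty": -7.8,"tz": 0,"turn": 10.6}
    - {"claw": 85,"tx": -54.3,"ty": 2.3,"tz": 0,"turn": 10.6}

```text
time: 2.38
tool_pos: [0.3346, 0.334, 0.2535]
tcp_rot: [[-0.307, 0.952, 0.001], [0.952, 0.307, 0.0], [0.0, 0.001, -1.0]]
contact_force: [0.4, 0.9, 0.2]
width: 0.994
gripper_force: 0.0
```

>>> step_arm:
  motion:
    - {"claw": 85,"tx": -53,"ty": 12.2,"tz": 0,"turn": 10.6}
    - {"claw": 85,"tx": -49.9,"ty": 21.8,"tz": 0,"turn": 10.3}
    - {"claw": 85,"tx": -45.2,"ty": 30.3,"tz": 0,"turn": 0}
    - {"claw": 85,"tx": -45.2,"ty": 30.3,"tz": 0,"turn": 0}
    - {"claw": 85,"tx": -45.2,"ty": 30.3,"tz": 0,"turn": 0}

```text
time: 3.0
tool_pos: [0.4756, 0.101, 0.2536]
tcp_rot: [[0.047, 0.999, 0.001], [0.999, -0.047, 0.0], [0.0, 0.001, -1.0]]
contact_force: [1.2, 0.9, 0.1]
width: 0.996
gripper_force: 0.0
```

>>> step_arm:
  motion:
    - {"claw": 85,"tx": -45.2,"ty": 30.3,"tz": 20,"turn": 0}
    - {"claw": 85,"tx": -45.2,"ty": 30.3,"tz": 30,"turn": 0}
    - {"claw": 85,"tx": -45.2,"ty": 30.3,"tz": 30,"turn": 0}
    - {"claw": 85,"tx": 0,"ty": 0,"tz": 0,"turn": 0}
    - {"claw": 85,"tx": 0,"ty": 0,"tz": 0,"turn": 0}

```text
time: 3.62
tool_pos: [0.5591, -0.037, 0.1733]
tcp_rot: [[0.048, 0.999, -0.001], [0.999, -0.048, 0.0], [0.0, -0.001, -1.0]]
contact_force: [-0.2, -0.2, 0.9]
width: 0.996
gripper_force: 0.0
```

>>> step_arm:
  motion:
    - {"claw": 85,"tz": 40}
    - {"claw": 85,"tz": 40}
    - {"claw": 85,"tz": 25}
    - {"claw": 85,"tz": 16}
    - {"claw": 75}

```text
validation failed for argument at $.mo...
```

>>> step_arm:
  motion:
    - {"claw": 60}
    - {"claw": 52}
    - {"claw": 45}
    - {"claw": 40}
    - {"claw": 40}
  grip_force: 25

```text
validation failed for argument at $.mo...
```

All fields are needed.

>>> step_arm:
  motion:
    - {"claw": 85,"tx": 0,"ty": 0,"tz": 40,"turn": 0}
    - {"claw": 85,"tx": 0,"ty": 0,"tz": 40,"turn": 0}
    - {"claw": 85,"tx": 0,"ty": 0,"tz": 25,"turn": 0}
    - {"claw": 85,"tx": 0,"ty": 0,"tz": 16,"turn": 0}
    - {"claw": 75,"tx": 0,"ty": 0,"tz": 0,"turn": 0}

```text
time: 4.25
tool_pos: [0.5589, -0.0362, 0.0523]
tcp_rot: [[0.046, 0.999, -0.001], [0.999, -0.046, 0.0], [0.0, -0.001, -1.0]]
contact_force: [-0.2, -1.0, 0.1]
width: 0.878
gripper_force: 0.0
```

>>> step_arm:
  motion:
    - {"claw": 60,"tx": 0,"ty": 0,"tz": 0,"turn": 0}
    - {"claw": 52,"tx": 0,"ty": 0,"tz": 0,"turn": 0}
    - {"claw": 45,"tx": 0,"ty": 0,"tz": 0,"turn": 0}
    - {"claw": 40,"tx": 0,"ty": 0,"tz": 0,"turn": 0}
    - {"claw": 40,"tx": 0,"ty": 0,"tz": 0,"turn": 0}
  grip_force: 25

```text
time: 4.88
tool_pos: [0.5604, -0.0372, 0.0538]
tcp_rot: [[0.047, 0.999, 0.002], [0.999, -0.047, -0.0], [-0.0, 0.002, -1.0]]
contact_force: [-1.3, 1.3, 7.2]
width: 0.559
gripper_force: 25.2
```

>>> step_arm:
  motion:
    - {"claw": 40,"tx": 0,"ty": 0,"tz": -10,"turn": 0}
    - {"claw": 40,"tx": 0,"ty": 0,"tz": -25,"turn": 0}
    - {"claw": 40,"tx": 0,"ty": 0,"tz": -25,"turn": 0}
    - {"claw": 40,"tx": -20,"ty": 2,"tz": 0,"turn": 0}
    - {"claw": 40,"tx": -45,"ty": 4,"tz": 0,"turn": 0}

```text
time: 5.5
tool_pos: [0.5621, -0.1024, 0.1121]
tcp_rot: [[0.044, 0.999, -0.0], [0.999, -0.044, 0.0], [0.0, -0.0, -1.0]]
contact_force: [0.3, 0.4, -2.9]
width: 0.554
gripper_force: 26.4
```

>>> step_arm:
  motion:
    - {"claw": 40,"tx": -50,"ty": 4,"tz": 0,"turn": 0}
    - {"claw": 40,"tx": -50,"ty": 4,"tz": 0,"turn": 0}
    - {"claw": 40,"tx": -50,"ty": 4,"tz": 0,"turn": 0}
    - {"claw": 40,"tx": -40,"ty": 3,"tz": 0,"turn": 0}
    - {"claw": 40,"tx": -15,"ty": 1,"tz": 0,"turn": 0}

```text
time: 6.12
tool_pos: [0.5671, -0.3109, 0.111]
tcp_rot: [[0.05, 0.999, -0.001], [0.999, -0.05, 0.0], [0.0, -0.001, -1.0]]
contact_force: [0.6, 0.3, -2.5]
width: 0.556
gripper_force: 26.4
```

>>> step_arm:
  motion:
    - {"claw": 40,"tx": 0,"ty": 0,"tz": 20,"turn": 0}
    - {"claw": 40,"tx": 0,"ty": 0,"tz": 25,"turn": 0}
    - {"claw": 40,"tx": 0,"ty": 0,"tz": 15,"turn": 0}
    - {"claw": 40,"tx": 0,"ty": 0,"tz": 8,"turn": 0}
    - {"claw": 40,"tx": 0,"ty": 0,"tz": 0,"turn": 0}

```text
time: 6.75
tool_pos: [0.5684, -0.307, 0.0436]
tcp_rot: [[0.046, 0.999, -0.001], [0.999, -0.046, 0.001], [0.001, -0.001, -1.0]]
contact_force: [-0.6, -0.8, -1.5]
width: 0.556
gripper_force: 26.4
```

```bash
python3 - <<'E'
from h import *
p=eyes.read_camera("scene");f=p["frame"];cv2.imwrite("pics/s1.png",cv2.resize(f[100:280,40:320],None,fx=2.8,fy=2.8,interpolation=cv2.INTER_CUBIC))
E
```

```text
(no output)
```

View pics/s1.png

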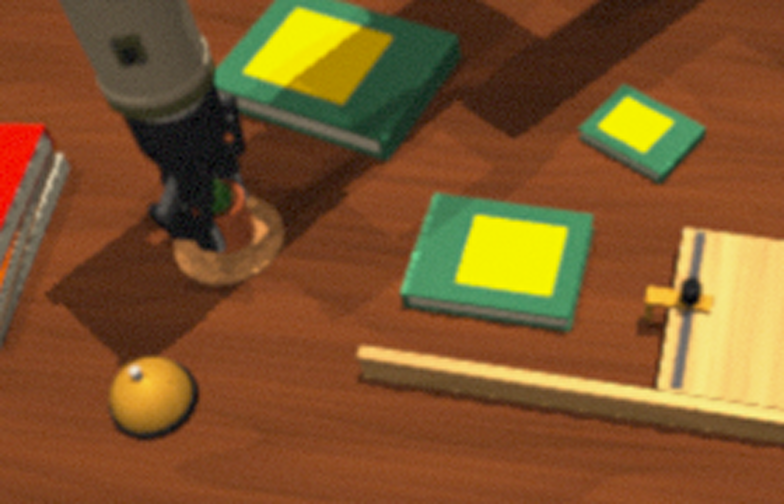

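The pot is held over the coaster, at about crop (225,220). I'll lower it the last millimetres slowly.

>>> step_arm:
  motion:
    - {"claw": 40,"tx": 0,"ty": 0,"tz": 3,"turn": 0}
    - {"claw": 40,"tx": 0,"ty": 0,"tz": 2,"turn": 0}
    - {"claw": 40,"tx": 0,"ty": 0,"tz": 2,"turn": 0}
    - {"claw": 40,"tx": 0,"ty": 0,"tz": 0,"turn": 0}
    - {"claw": 40,"tx": 0,"ty": 0,"tz": 0,"turn": 0}

```text
time: 7.42
tool_pos: [0.5686, -0.3078, 0.0373]
tcp_rot: [[0.047, 0.999, 0.0], [0.999, -0.047, -0.0], [-0.0, 0.0, -1.0]]
contact_force: [-0.8, -0.1, -2.7]
width: 0.551
gripper_force: 26.4
```

>>> step_arm:
  motion:
    - {"claw": 40,"tx": 0,"ty": 0,"tz": 1,"turn": 0}
    - {"claw": 40,"tx": 0,"ty": 0,"tz": 1,"turn": 0}
    - {"claw": 40,"tx": 0,"ty": 0,"tz": 1,"turn": 0}
    - {"claw": 40,"tx": 0,"ty": 0,"tz": 0,"turn": 0}
    - {"claw": 40,"tx": 0,"ty": 0,"tz": 0,"turn": 0}

```text
time: 8.05
tool_pos: [0.5687, -0.3079, 0.0358]
tcp_rot: [[0.047, 0.999, 0.0], [0.999, -0.047, -0.0], [-0.0, 0.0, -1.0]]
contact_force: [-5.6, 3.2, 10.6]
width: 0.557
gripper_force: 27.5
```

>>> step_arm:
  motion:
    - {"claw": 50,"tx": 0,"ty": 0,"tz": -1,"turn": 0}
    - {"claw": 56,"tx": 0,"ty": 0,"tz": 0,"turn": 0}
    - {"claw": 70,"tx": 0,"ty": 0,"tz": 0,"turn": 0}
    - {"claw": 85,"tx": 0,"ty": 0,"tz": 0,"turn": 0}
    - {"claw": 85,"tx": 0,"ty": 0,"tz": 0,"turn": 0}

```text
time: 8.68
tool_pos: [0.5686, -0.3077, 0.0352]
tcp_rot: [[0.047, 0.999, -0.0], [0.999, -0.047, 0.0], [0.0, -0.0, -1.0]]
contact_force: [1.4, -0.1, -0.6]
width: 0.995
gripper_force: 0.0
```

>>> step_arm:
  motion:
    - {"claw": 85,"tx": 0,"ty": 0,"tz": -20,"turn": 0}
    - {"claw": 85,"tx": 0,"ty": 0,"tz": -40,"turn": 0}
    - {"claw": 85,"tx": 0,"ty": 0,"tz": -40,"turn": 0}
    - {"claw": 70,"tx": 40,"ty": 0,"tz": -15,"turn": 0}
    - {"claw": 50,"tx": 60,"ty": 0,"tz": 0,"turn": 0}

```text
time: 9.3
tool_pos: [0.575, -0.209, 0.1548]
tcp_rot: [[0.05, 0.999, 0.006], [0.999, -0.05, -0.003], [-0.003, 0.006, -1.0]]
contact_force: [1.3, 0.3, -0.5]
width: 0.62
gripper_force: 0.0
```

```bash
python3 - <<'E'
from h import *
s=eyes.read_camera("scene");f=s["frame"];cv2.imwrite("pics/s2.png",cv2.resize(f[120:280,70:230],None,fx=3.5,fy=3.5,interpolation=cv2.INTER_CUBIC))
p=eyes.read_camera("top")
for l in("pot","coaster"):
  for q in(p,s):
    for d in eyes.spot_in(l,q)[:2]: print(l,d["at"],d["score"])
st=monitor.get_state();o=np.array([.633,.101]);ex=np.array([.048,.9989]);ey=np.array([-.9989,.048]);d=st["tool_pos"][:2]-o;print(d@ex,d@ey,st["tool_pos"][2])
E
```

```text
pot [0.5585, -0.3067, 0.0558] 0.65
pot [0.5762, -0.302, 0.052] 0.66
coaster [0.5421, -0.3085, 0.0019] 0.63
coaster [0.5893, -0.2971, 0.0052] 0.63
-0.31222944253871493 0.044557908534445655 0.15124935446610238
```

View pics/s2.png

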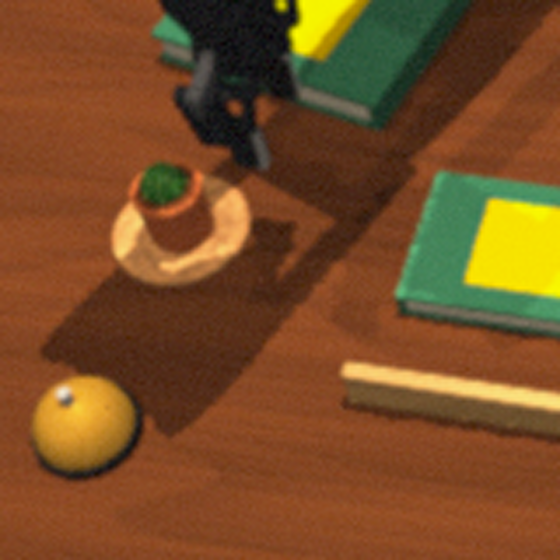

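The pot stands upright near the middle of the coaster (crop (175,215) on coaster centre (180,230)). Next is the catch knob.

>>> step_arm:
  motion:
    - {"claw": 50,"tx": 60,"ty": 4,"tz": 0,"turn": 0}
    - {"claw": 50,"tx": 60,"ty": 4,"tz": 0,"turn": 0}
    - {"claw": 50,"tx": 60,"ty": 4,"tz": 0,"turn": 0}
    - {"claw": 50,"tx": 60,"ty": 4,"tz": 0,"turn": 0}
    - {"claw": 50,"tx": 50,"ty": 3,"tz": 0,"turn": 0}

```text
time: 10.22
tool_pos: [0.6064, 0.0817, 0.1506]
tcp_rot: [[0.048, 0.999, 0.0], [0.999, -0.048, -0.0], [-0.0, 0.0, -1.0]]
contact_force: [1.2, 0.7, -0.6]
width: 0.59
gripper_force: 0.0
```

>>> step_arm:
  motion:
    - {"claw": 50,"tx": 35,"ty": 0,"tz": 20,"turn": 0}
    - {"claw": 50,"tx": 0,"ty": 0,"tz": 30,"turn": 0}
    - {"claw": 50,"tx": 0,"ty": 0,"tz": 0,"turn": 0}
    - {"claw": 50,"tx": 0,"ty": 0,"tz": 0,"turn": 0}
    - {"claw": 50,"tx": 0,"ty": 0,"tz": 0,"turn": 0}

```text
time: 10.85
tool_pos: [0.6088, 0.115, 0.1021]
tcp_rot: [[0.048, 0.999, 0.003], [0.999, -0.048, 0.0], [0.0, 0.003, -1.0]]
contact_force: [0.3, 0.3, -0.1]
width: 0.585
gripper_force: 0.0
```

```bash
cat >> h.py <<'E'
def rack():
    st=monitor.get_state();o=np.array([.633,.101]);ex=np.array([.048,.9989]);ey=np.array([-.9989,.048]);d=st["tool_pos"][:2]-o
    print("rack mm",(d@ex*1000).round(1),(d@ey*1000).round(1),(st["tool_pos"][2]*1000).round(1))
E
python3 - <<'E'
from h import *
rack()
E
```

```text
rack mm 12.9 24.9 102.1
```

>>> step_arm:
  motion:
    - {"claw": 50,"tx": 2,"ty": 0,"tz": 20,"turn": 0}
    - {"claw": 50,"tx": 0,"ty": 0,"tz": 12,"turn": 0}
    - {"claw": 30,"tx": 0,"ty": 0,"tz": 0,"turn": 0}
    - {"claw": 10,"tx": 0,"ty": 0,"tz": 0,"turn": 0}
    - {"claw": 10,"tx": 0,"ty": 0,"tz": 0,"turn": 0}
  grip_force: 25

```text
time: 11.48
tool_pos: [0.6074, 0.1178, 0.068]
tcp_rot: [[0.047, 0.999, -0.0], [0.999, -0.047, -0.0], [-0.0, -0.0, -1.0]]
contact_force: [0.8, 0.0, -6.0]
width: 0.195
gripper_force: 24.8
```

>>> step_arm:
  motion:
    - {"claw": 10,"tx": 0,"ty": 0,"tz": 0,"turn": 0}
    - {"claw": 10,"tx": 0,"ty": -10,"tz": 0,"turn": 0}
    - {"claw": 10,"tx": 0,"ty": -18,"tz": 0,"turn": 0}
    - {"claw": 10,"tx": 0,"ty": -15,"tz": 0,"turn": 0}
    - {"claw": 10,"tx": 0,"ty": -8,"tz": 0,"turn": 0}

```text
time: 12.1
tool_pos: [0.5553, 0.1203, 0.068]
tcp_rot: [[0.047, 0.999, -0.001], [0.999, -0.047, -0.0], [-0.0, -0.001, -1.0]]
contact_force: [1.3, -1.1, -9.0]
width: 0.198
gripper_force: 25.3
```

```bash
python3 -c "
from h import *
rack()"
```

```text
rack mm 15.5 78.5 68.0
```

>>> step_arm:
  motion:
    - {"claw": 10,"tx": 0,"ty": -3,"tz": 0,"turn": 0}
    - {"claw": 10,"tx": 0,"ty": -3,"tz": 0,"turn": 0}
    - {"claw": 10,"tx": 0,"ty": -1,"tz": 0,"turn": 0}
    - {"claw": 10,"tx": 0,"ty": 0,"tz": 0,"turn": 0}
    - {"claw": 10,"tx": 0,"ty": 0,"tz": 0,"turn": 0}

```text
time: 12.72
tool_pos: [0.5496, 0.1205, 0.068]
tcp_rot: [[0.047, 0.999, -0.0], [0.999, -0.047, -0.0], [-0.0, -0.0, -1.0]]
contact_force: [1.8, -0.1, -12.7]
width: 0.195
gripper_force: 25.1
```

>>> step_arm:
  motion:
    - {"claw": 45,"tx": 0,"ty": 0,"tz": 0,"turn": 0}
    - {"claw": 45,"tx": 0,"ty": 0,"tz": 0,"turn": 0}
    - {"claw": 45,"tx": 0,"ty": 0,"tz": 0,"turn": 0}
    - {"claw": 45,"tx": 0,"ty": 0,"tz": -30,"turn": 0}
    - {"claw": 30,"tx": 0,"ty": 0,"tz": -30,"turn": 0}

```text
time: 13.35
tool_pos: [0.5495, 0.1206, 0.1291]
tcp_rot: [[0.047, 0.999, -0.0], [0.999, -0.047, -0.0], [-0.0, -0.0, -1.0]]
contact_force: [0.1, -0.1, 0.3]
width: 0.355
gripper_force: 0.0
```

>>> step_arm:
  motion:
    - {"claw": 0,"tx": -50,"ty": -20,"tz": 0,"turn": 0}
    - {"claw": 0,"tx": -50,"ty": -20,"tz": 0,"turn": 0}
    - {"claw": 0,"tx": -50,"ty": -20,"tz": 0,"turn": 0}
    - {"claw": 0,"tx": -24,"ty": -6,"tz": 20,"turn": 0}
    - {"claw": 0,"tx": 0,"ty": 0,"tz": 20,"turn": 0}

```text
time: 13.98
tool_pos: [0.4758, -0.0521, 0.0889]
tcp_rot: [[0.05, 0.999, 0.002], [0.999, -0.05, -0.001], [-0.001, 0.002, -1.0]]
contact_force: [0.3, 0.6, 0.0]
width: 0.001
gripper_force: 0.0
```

```bash
python3 - <<'E'
from h import *
rack()
p=eyes.read_camera("top");f=p["frame"]
c=f[120:230,175:315];cv2.imwrite("pics/crop2.png",cv2.resize(c,None,fx=5,fy=5,interpolation=cv2.INTER_CUBIC))
E
```

```text
rack mm -160.5 149.7 88.9
```

View pics/crop2.png

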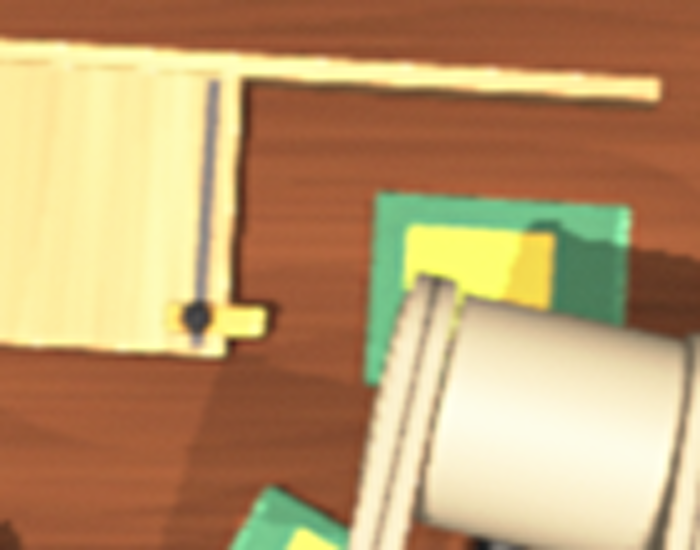

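The catch is open, with the knob at crop (197,318) by the end of its rail. The book hasn't moved. I'll lower beside it and push it sideways to the fence.

>>> step_arm:
  motion:
    - {"claw": 0,"tx": 0,"ty": 0,"tz": 30,"turn": 0}
    - {"claw": 0,"tx": 0,"ty": 0,"tz": 20,"turn": 0}
    - {"claw": 0,"tx": 0,"ty": 0,"tz": 8,"turn": 0}
    - {"claw": 0,"tx": 0,"ty": 8,"tz": 0,"turn": 0}
    - {"claw": 0,"tx": 0,"ty": 8,"tz": 0,"turn": 0}

```text
time: 14.65
tool_pos: [0.4933, -0.0511, 0.0316]
tcp_rot: [[0.047, 0.999, 0.002], [0.999, -0.047, -0.0], [-0.0, 0.002, -1.0]]
contact_force: [0.8, 0.6, -0.5]
width: -0.002
gripper_force: 0.0
```

>>> step_arm:
  motion:
    - {"claw": 0,"tx": 0,"ty": 8,"tz": 0,"turn": 0}
    - {"claw": 0,"tx": 0,"ty": 10,"tz": 0,"turn": 0}
    - {"claw": 0,"tx": 0,"ty": 10,"tz": 0,"turn": 0}
    - {"claw": 0,"tx": 0,"ty": 10,"tz": 0,"turn": 0}
    - {"claw": 0,"tx": 0,"ty": 10,"tz": 0,"turn": 0}

```text
time: 15.28
tool_pos: [0.5393, -0.0531, 0.0308]
tcp_rot: [[0.047, 0.999, -0.002], [0.999, -0.047, 0.0], [-0.0, -0.002, -1.0]]
contact_force: [-8.9, -0.3, 8.4]
width: 0.0
gripper_force: 4.4
```

>>> step_arm:
  motion:
    - {"claw": 0,"tx": 0,"ty": 6,"tz": 0,"turn": 0}
    - {"claw": 0,"tx": 0,"ty": 3,"tz": 0,"turn": 0}
    - {"claw": 0,"tx": 0,"ty": 2,"tz": 0,"turn": 0}
    - {"claw": 0,"tx": 0,"ty": 2,"tz": 0,"turn": 0}
    - {"claw": 0,"tx": 0,"ty": 0,"tz": 0,"turn": 0}

```text
time: 15.9
tool_pos: [0.5525, -0.0538, 0.0308]
tcp_rot: [[0.047, 0.999, -0.001], [0.999, -0.047, -0.0], [-0.0, -0.001, -1.0]]
contact_force: [-5.7, 0.6, 4.2]
width: -0.001
gripper_force: 2.9
```

```bash
python3 -c "
from h import *
rack()"
```

```text
rack mm -158.5 73.0 30.8
```

Friction is only about 5 N so far; I'll go on a few mm until the fence pushes back.

>>> step_arm:
  motion:
    - {"claw": 0,"tx": 0,"ty": 2,"tz": 0,"turn": 0}
    - {"claw": 0,"tx": 0,"ty": 2,"tz": 0,"turn": 0}
    - {"claw": 0,"tx": 0,"ty": 1,"tz": 0,"turn": 0}
    - {"claw": 0,"tx": 0,"ty": 0,"tz": 0,"turn": 0}
    - {"claw": 0,"tx": 0,"ty": 0,"tz": 0,"turn": 0}

```text
time: 16.52
tool_pos: [0.5573, -0.054, 0.0308]
tcp_rot: [[0.047, 0.999, -0.001], [0.999, -0.047, 0.0], [-0.0, -0.001, -1.0]]
contact_force: [-5.5, -0.3, 5.6]
width: 0.001
gripper_force: 3.2
```

```bash
python3 - <<'E'
from h import *
rack()
p=eyes.read_camera("scene");f=p["frame"];cv2.imwrite("pics/s3.png",cv2.resize(f[140:270,150:350],None,fx=4,fy=4,interpolation=cv2.INTER_CUBIC))
E
```

```text
rack mm -158.5 68.2 30.8
```

View pics/s3.png

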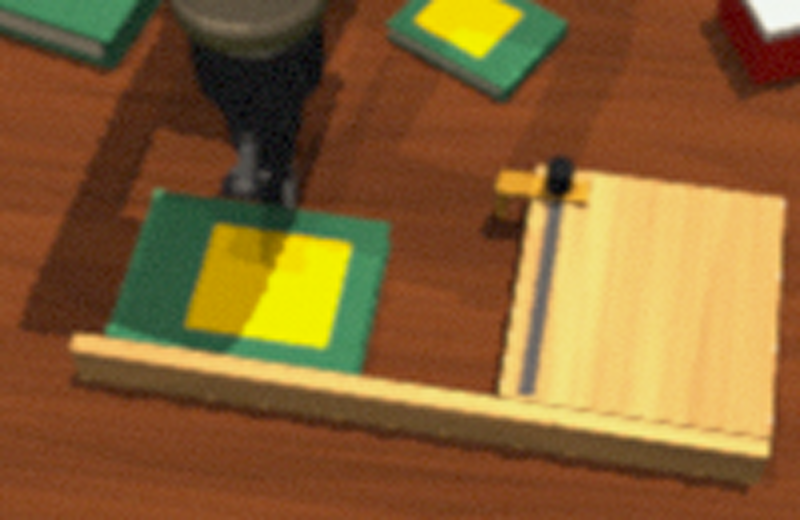

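The book lies close along the fence (front corner at crop (360,370)), with the catch open. A few more mm to contact.

>>> step_arm:
  motion:
    - {"claw": 0,"tx": 0,"ty": 1,"tz": 0,"turn": 0}
    - {"claw": 0,"tx": 0,"ty": 1,"tz": 0,"turn": 0}
    - {"claw": 0,"tx": 0,"ty": 1,"tz": 0,"turn": 0}
    - {"claw": 0,"tx": 0,"ty": 1,"tz": 0,"turn": 0}
    - {"claw": 0,"tx": 0,"ty": 0,"tz": 0,"turn": 0}

```text
time: 17.2
tool_pos: [0.5602, -0.0541, 0.0307]
tcp_rot: [[0.047, 0.999, -0.004], [0.999, -0.047, 0.0], [0.0, -0.004, -1.0]]
contact_force: [-11.8, -0.1, 10.5]
width: -0.002
gripper_force: 6.3
```

>>> step_arm:
  motion:
    - {"claw": 0,"tx": 0,"ty": -12,"tz": 0,"turn": 0}
    - {"claw": 0,"tx": 0,"ty": -5,"tz": -30,"turn": 0}
    - {"claw": 0,"tx": 0,"ty": 0,"tz": -25,"turn": 0}
    - {"claw": 0,"tx": -40,"ty": 28,"tz": 0,"turn": 0}
    - {"claw": 0,"tx": -40,"ty": 30,"tz": 0,"turn": 0}

```text
time: 17.82
tool_pos: [0.6001, -0.1367, 0.0867]
tcp_rot: [[0.045, 0.999, 0.003], [0.999, -0.045, -0.001], [-0.001, 0.003, -1.0]]
contact_force: [0.4, 0.3, 0.4]
width: 0.0
gripper_force: 0.0
```

>>> step_arm:
  motion:
    - {"claw": 0,"tx": -36,"ty": 28,"tz": 0,"turn": 0}
    - {"claw": 0,"tx": 0,"ty": 0,"tz": 0,"turn": 0}
    - {"claw": 0,"tx": 0,"ty": 0,"tz": 30,"turn": 0}
    - {"claw": 0,"tx": 0,"ty": 0,"tz": 23,"turn": 0}
    - {"claw": 0,"tx": 0,"ty": 0,"tz": 0,"turn": 0}

```text
time: 18.45
tool_pos: [0.6225, -0.1719, 0.0292]
tcp_rot: [[0.046, 0.999, -0.005], [0.999, -0.046, 0.002], [0.002, -0.005, -1.0]]
contact_force: [0.2, 1.2, -0.2]
width: -0.0
gripper_force: 0.0
```

```bash
python3 -c "
from h import *
rack()"
```

```text
rack mm -273.1 -2.6 29.2
```

>>> step_arm:
  motion:
    - {"claw": 0,"tx": 15,"ty": 0,"tz": 0,"turn": 0}
    - {"claw": 0,"tx": 12,"ty": 0,"tz": 0,"turn": 0}
    - {"claw": 0,"tx": 12,"ty": 0,"tz": 0,"turn": 0}
    - {"claw": 0,"tx": 15,"ty": 0,"tz": 0,"turn": 0}
    - {"claw": 0,"tx": 16,"ty": 0,"tz": 0,"turn": 0}

```text
time: 19.08
tool_pos: [0.6292, -0.1034, 0.0338]
tcp_rot: [[0.047, 0.999, 0.002], [0.999, -0.047, -0.002], [-0.002, 0.002, -1.0]]
contact_force: [-0.4, -5.5, 2.8]
width: -0.0
gripper_force: 2.5
```

>>> step_arm:
  motion:
    - {"claw": 0,"tx": 16,"ty": 0,"tz": 0,"turn": 0}
    - {"claw": 0,"tx": 16,"ty": 0,"tz": 0,"turn": 0}
    - {"claw": 0,"tx": 16,"ty": 0,"tz": 0,"turn": 0}
    - {"claw": 0,"tx": 12,"ty": 0,"tz": 0,"turn": 0}
    - {"claw": 0,"tx": 10,"ty": 0,"tz": 0,"turn": 0}

```text
time: 19.7
tool_pos: [0.6325, -0.0334, 0.0337]
tcp_rot: [[0.046, 0.999, 0.002], [0.999, -0.046, -0.002], [-0.001, 0.002, -1.0]]
contact_force: [0.3, -6.8, 4.6]
width: -0.001
gripper_force: 3.1
```

```bash
python3 - <<'E'
from h import *
rack()
p=eyes.read_camera("scene");f=p["frame"];cv2.imwrite("pics/s4.png",cv2.resize(f[140:270,150:350],None,fx=4,fy=4,interpolation=cv2.INTER_CUBIC))
E
```

```text
rack mm -134.3 -5.9 33.7
```

View pics/s4.png

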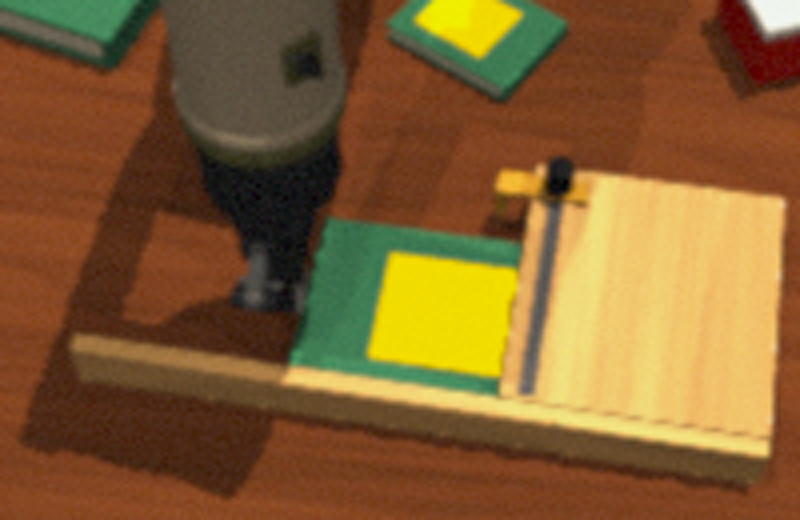

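The book is entering the slot straight along the fence (spine edge at crop (310,300)). I'll keep pushing.

>>> step_arm:
  motion:
    - {"claw": 0,"tx": 10,"ty": 0,"tz": 2,"turn": 0}
    - {"claw": 0,"tx": 14,"ty": 0,"tz": 0,"turn": 0}
    - {"claw": 0,"tx": 16,"ty": 0,"tz": 0,"turn": 0}
    - {"claw": 0,"tx": 16,"ty": 0,"tz": 0,"turn": 0}
    - {"claw": 0,"tx": 14,"ty": 0,"tz": 0,"turn": 0}

```text
time: 20.38
tool_pos: [0.6356, 0.0363, 0.0315]
tcp_rot: [[0.047, 0.999, 0.002], [0.999, -0.047, -0.001], [-0.001, 0.002, -1.0]]
contact_force: [-0.5, -6.6, 5.4]
width: -0.001
gripper_force: 3.5
```

>>> step_arm:
  motion:
    - {"claw": 0,"tx": 10,"ty": 0,"tz": 0,"turn": 0}
    - {"claw": 0,"tx": 8,"ty": 0,"tz": 0,"turn": 0}
    - {"claw": 0,"tx": 6,"ty": 0,"tz": 0,"turn": 0}
    - {"claw": 0,"tx": 5,"ty": 0,"tz": 0,"turn": 0}
    - {"claw": 0,"tx": 4,"ty": 0,"tz": 0,"turn": 0}

```text
time: 21.0
tool_pos: [0.6371, 0.0689, 0.0315]
tcp_rot: [[0.047, 0.999, 0.002], [0.999, -0.047, -0.001], [-0.001, 0.002, -1.0]]
contact_force: [-0.2, -8.0, 6.3]
width: -0.001
gripper_force: 3.6
```

```bash
python3 -c "
from h import *
rack()"
```

```text
rack mm -31.9 -5.6 31.5
```

>>> step_arm:
  motion:
    - {"claw": 0,"tx": 3,"ty": 0,"tz": 0,"turn": 0}
    - {"claw": 0,"tx": 2,"ty": 0,"tz": 0,"turn": 0}
    - {"claw": 0,"tx": 2,"ty": 0,"tz": 0,"turn": 0}
    - {"claw": 0,"tx": 2,"ty": 0,"tz": 0,"turn": 0}
    - {"claw": 0,"tx": 0,"ty": 0,"tz": 0,"turn": 0}

```text
time: 21.62
tool_pos: [0.6375, 0.0779, 0.0314]
tcp_rot: [[0.047, 0.999, 0.002], [0.999, -0.047, -0.001], [-0.001, 0.002, -1.0]]
contact_force: [0.8, -6.2, 4.6]
width: -0.0
gripper_force: 2.9
```

>>> step_arm:
  motion:
    - {"claw": 0,"tx": 1,"ty": 0,"tz": 0,"turn": 0}
    - {"claw": 0,"tx": 1,"ty": 0,"tz": 0,"turn": 0}
    - {"claw": 0,"tx": 1,"ty": 0,"tz": 0,"turn": 0}
    - {"claw": 0,"tx": 0,"ty": 0,"tz": 0,"turn": 0}
    - {"claw": 0,"tx": 0,"ty": 0,"tz": 0,"turn": 0}

```text
time: 22.25
tool_pos: [0.6376, 0.0804, 0.0314]
tcp_rot: [[0.047, 0.999, 0.001], [0.999, -0.047, -0.002], [-0.002, 0.002, -1.0]]
contact_force: [-0.8, -7.6, 5.7]
width: -0.003
gripper_force: 3.9
```

```bash
python3 -c "
from h import *
rack()"
```

```text
rack mm -20.3 -5.5 31.4
```

>>> step_arm:
  motion:
    - {"claw": 0,"tx": 1,"ty": 0,"tz": 0,"turn": 0}
    - {"claw": 0,"tx": 1,"ty": 0,"tz": 0,"turn": 0}
    - {"claw": 0,"tx": 1,"ty": 0,"tz": 0,"turn": 0}
    - {"claw": 0,"tx": 0,"ty": 0,"tz": 0,"turn": 0}
    - {"claw": 0,"tx": 0,"ty": 0,"tz": 0,"turn": 0}

```text
time: 22.88
tool_pos: [0.6376, 0.0807, 0.0314]
tcp_rot: [[0.048, 0.999, 0.001], [0.999, -0.048, -0.005], [-0.005, 0.001, -1.0]]
contact_force: [-3.2, -19.3, 7.3]
width: 0.002
gripper_force: 9.8
```

Home: it stopped moving and the force rose to 19 N. I'll back off and return to the knob.

>>> step_arm:
  motion:
    - {"claw": 0,"tx": -12,"ty": 0,"tz": 0,"turn": 0}
    - {"claw": 0,"tx": -12,"ty": 0,"tz": 0,"turn": 0}
    - {"claw": 0,"tx": 0,"ty": 0,"tz": -35,"turn": 0}
    - {"claw": 20,"tx": 0,"ty": 0,"tz": -40,"turn": 0}
    - {"claw": 50,"tx": 0,"ty": -30,"tz": 0,"turn": 0}

```text
time: 23.5
tool_pos: [0.6097, 0.0618, 0.1102]
tcp_rot: [[0.047, 0.999, 0.009], [0.999, -0.047, 0.001], [0.001, 0.009, -1.0]]
contact_force: [0.6, -0.1, -0.1]
width: 0.419
gripper_force: 0.0
```

>>> step_arm:
  motion:
    - {"claw": 50,"tx": 28,"ty": -30,"tz": 0,"turn": 0}
    - {"claw": 50,"tx": 30,"ty": -29,"tz": 0,"turn": 0}
    - {"claw": 50,"tx": 0,"ty": 0,"tz": 0,"turn": 0}
    - {"claw": 50,"tx": 0,"ty": 0,"tz": 0,"turn": 0}
    - {"claw": 50,"tx": 0,"ty": 0,"tz": 0,"turn": 0}

```text
time: 24.12
tool_pos: [0.5504, 0.1219, 0.1054]
tcp_rot: [[0.048, 0.999, 0.0], [0.999, -0.048, -0.0], [-0.0, 0.0, -1.0]]
contact_force: [-0.5, -0.1, 0.7]
width: 0.588
gripper_force: 0.0
```

```bash
python3 -c "
from h import *
rack()"
```

```text
rack mm 16.9 83.5 105.4
```

Descend 36 mm, pinch, then slide about 84 mm to +ty.

>>> step_arm:
  motion:
    - {"claw": 50,"tx": -2,"ty": 0,"tz": 22,"turn": 0}
    - {"claw": 50,"tx": 0,"ty": 0,"tz": 14,"turn": 0}
    - {"claw": 30,"tx": 0,"ty": 0,"tz": 0,"turn": 0}
    - {"claw": 10,"tx": 0,"ty": 0,"tz": 0,"turn": 0}
    - {"claw": 10,"tx": 0,"ty": 0,"tz": 0,"turn": 0}
  grip_force: 25

```text
time: 24.75
tool_pos: [0.5498, 0.1204, 0.0696]
tcp_rot: [[0.047, 0.999, 0.0], [0.999, -0.047, -0.0], [-0.0, 0.0, -1.0]]
contact_force: [0.4, -1.7, -3.7]
width: 0.198
gripper_force: 24.7
```

>>> step_arm:
  motion:
    - {"claw": 10,"tx": 0,"ty": 0,"tz": 0,"turn": 0}
    - {"claw": 10,"tx": 0,"ty": 14,"tz": 0,"turn": 0}
    - {"claw": 10,"tx": 0,"ty": 16,"tz": 0,"turn": 0}
    - {"claw": 10,"tx": 0,"ty": 16,"tz": 0,"turn": 0}
    - {"claw": 10,"tx": 0,"ty": 14,"tz": 0,"turn": 0}

```text
time: 25.38
tool_pos: [0.6098, 0.1176, 0.0696]
tcp_rot: [[0.047, 0.999, -0.001], [0.999, -0.047, -0.0], [-0.0, -0.001, -1.0]]
contact_force: [-2.7, -1.2, 0.4]
width: 0.193
gripper_force: 25.1
```

>>> step_arm:
  motion:
    - {"claw": 10,"tx": 0,"ty": 10,"tz": 0,"turn": 0}
    - {"claw": 10,"tx": 0,"ty": 6,"tz": 0,"turn": 0}
    - {"claw": 10,"tx": 0,"ty": 3,"tz": 0,"turn": 0}
    - {"claw": 10,"tx": 0,"ty": 2,"tz": 0,"turn": 0}
    - {"claw": 10,"tx": 0,"ty": 0,"tz": 0,"turn": 0}

```text
time: 26.0
tool_pos: [0.6308, 0.1167, 0.0696]
tcp_rot: [[0.047, 0.999, 0.001], [0.999, -0.047, -0.0], [-0.0, 0.001, -1.0]]
contact_force: [-0.1, -2.8, 0.5]
width: 0.192
gripper_force: 25.1
```

```bash
python3 -c "
from h import *
rack()"
```

```text
rack mm 15.5 3.0 69.6
```

>>> step_arm:
  motion:
    - {"claw": 10,"tx": 0,"ty": 2,"tz": 0,"turn": 0}
    - {"claw": 10,"tx": 0,"ty": 1,"tz": 0,"turn": 0}
    - {"claw": 10,"tx": 0,"ty": 0,"tz": 0,"turn": 0}
    - {"claw": 45,"tx": 0,"ty": 0,"tz": 0,"turn": 0}
    - {"claw": 45,"tx": 0,"ty": 0,"tz": 0,"turn": 0}

```text
time: 26.62
tool_pos: [0.6335, 0.1171, 0.0692]
tcp_rot: [[0.047, 0.999, 0.0], [0.999, -0.047, 0.001], [0.001, 0.0, -1.0]]
contact_force: [0.3, 0.6, -0.4]
width: 0.528
gripper_force: 0.0
```

>>> step_arm:
  motion:
    - {"claw": 45,"tx": 0,"ty": 0,"tz": 0,"turn": 0}
    - {"claw": 45,"tx": 0,"ty": 0,"tz": -30,"turn": 0}
    - {"claw": 45,"tx": 0,"ty": -20,"tz": -60,"turn": 0}
    - {"claw": 45,"tx": 0,"ty": -60,"tz": -20,"turn": 0}
    - {"claw": 45,"tx": 0,"ty": -60,"tz": 0,"turn": 0}

```text
time: 27.25
tool_pos: [0.4951, 0.1236, 0.1813]
tcp_rot: [[0.047, 0.999, 0.006], [0.999, -0.047, 0.001], [0.001, 0.005, -1.0]]
contact_force: [-0.5, 1.0, 0.9]
width: 0.529
gripper_force: 0.0
```

>>> step_arm:
  motion:
    - {"claw": 45,"tx": 60,"ty": -30,"tz": 0,"turn": 0}
    - {"claw": 45,"tx": 60,"ty": 0,"tz": 0,"turn": 0}
    - {"claw": 45,"tx": 40,"ty": 0,"tz": 0,"turn": 0}
    - {"claw": 45,"tx": 0,"ty": 0,"tz": 0,"turn": 0}
    - {"claw": 45,"tx": 0,"ty": 0,"tz": 0,"turn": 0}

```text
time: 27.88
tool_pos: [0.4738, 0.28, 0.1782]
tcp_rot: [[0.046, 0.999, -0.0], [0.999, -0.046, -0.0], [-0.0, -0.0, -1.0]]
contact_force: [0.0, -0.2, 0.5]
width: 0.528
gripper_force: 0.0
```

```bash
python3 - <<'E'
from h import *
p=eyes.read_camera("scene");f=p["frame"];cv2.imwrite("pics/s5.png",cv2.resize(f[130:270,70:370],None,fx=2.6,fy=2.6,interpolation=cv2.INTER_CUBIC))
E
```

```text
(no output)
```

View pics/s5.png

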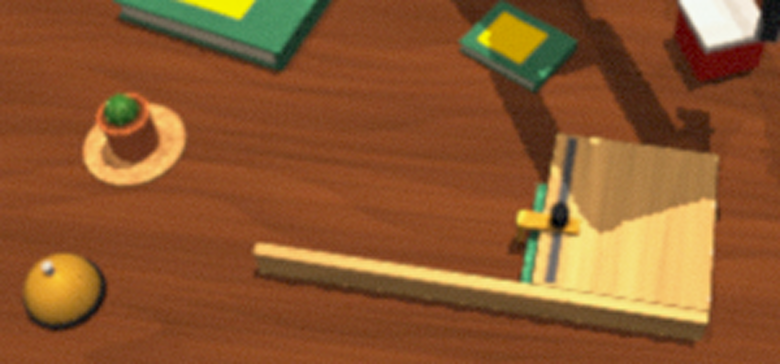

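The pot is on the coaster (crop (128,130)), the spine shows just outside the mouth at (533,240), and the catch is across it at (540,220). Handing in.

```bash
python3 -c "
from h import *
print(r.close_job())"
```

```text
the job is handed in; nothing more can be done
None
```

I handed the job in at about 28 s of robot time: the pot stands upright on the coaster, the green book is home in the slot with its spine out, and the catch is closed in front of it; no verdict came back.

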